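# Lock the bench pin into its mount with the ball-lock pin

## Task

Push the wooden bench pin all the way back into its steel bracket until it stops, so that the holes line up. Then take the ball-lock pin with the red thumb button from its stand, hold its button in while you put it down through the bracket's holes until its spring collar is pressed up nearly all the way, and let go so that the button springs out and the pin stays locked upright in the bracket. Work gently, as the bracket and pin must not be forced, and leave the plain grey pin and everything else on the bench where they are.

Things in the scene. Friction and masses are not known exactly. Their poses are not given: they have to be found in the camera images.
- mount: Mount fixed to the bench. Origin: centre of the underside of its 110 x 120 x 8 mm dark steel foot, at bench level; z up, x the way the bench pin is pushed in (roughly away from the robot). A steel bracket stands on the foot. Pin and mount may press on each other with at most 45 N, and so may robot and mount (bench pin included); touch at about 15 mm/s.
- bracket_top (a point): Nominal centre of the upper hole's mouth, on the bracket's top face, 68 mm above the bench; mount axes. Bracket: two level plates 56 (x) x 72 (y) x 12 mm with cheeks along their y edges. Holes vertical, 15.5 mm in diameter, mouths bevelled 1 mm. The bracket was clamped by eye: the real holes are at x = 0 but anywhere up to 6 mm either side of this point in y (not measured, stays put).
- bracket_low (a point): Nominal centre of the lower plate's underside, 30 mm above the bench (same unmeasured y shift as the upper hole); plate 30 to 42 mm, upper plate 56 to 68 mm above the bench. Free space below, down to the foot at 8 mm.
- tongue (a joint): Slide of the bench pin, m: 0.050 = fully in at its stop, holes in line; less = pulled out to mount -x. Starts 22 to 45 mm out; friction 4 N, stays where left. Bench pin: pale wood, 50 mm wide (centred on the bracket), 40 to 58 mm above the bench; front end, two prongs with a 12 mm slot, at mount x = -0.155 + joint value. Its aluminium tongue (17.5 mm hole) runs between the plates.
- pin: Ball-lock pin, about 0.16 kg, upright in one of two identical dark wooden stands (66 x 66 x 74.5 mm, fixed). Origin: centre of the shank's lower tip, 15 mm above the bench at the start; z up along the shank. Steel shank 14 mm in diameter, tip bevelled 1 mm. Locked in the bracket, its tip is 19 to 20 mm above the bench, the ball under the lower plate and the collar pressed up about 3.5 mm.
- pin_ball (a point): On the pin's axis at the height of its brass locking ball, 8.5 mm above the tip (6 to 11 mm). The ball stands out 4.5 mm on the +y side, below the button, while the button is out, and blocks the holes; with the button in it is drawn in flush. To lock, let the button go with the tip between 16.5 and 18.5 mm above the bench, where the ball is clear below the lower plate.
- pin_collar (a point): Centre of the underside of the brass spring collar, as it is when not pressed: 45 mm above the tip, 30 mm diameter, 8 mm high. It slides up at most 6.5 mm against a spring, 4 N rising to 9 N, and lands on the bracket's top face when the tip is 23 mm above the bench; at the end of its travel the tip is at 16.5 mm.
- pin_head (a point): In the black head at the button's height, 90 mm above the tip, on the pin's axis; pin axes. Head 26 mm (x) by 30 mm (y), 63.5 to 112 mm above the tip; below it a flange 44 mm in diameter, 59.5 to 63.5 mm, which rests on the stand's rim at the start.
- button (a joint): The pin's red thumb button, m pressed: 0 = out, 0.005 = fully in, flush with the head. It stands 5 mm out of the head's +y face, 18 mm wide, 74 to 110 mm above the tip, a red mark above it on the head's top; 4 N starts it, 9 N holds it fully in. A grasp across the head's y faces presses it (35 mm closing to 30 mm); one across the x faces does not.
- dowel: Plain pin in the other stand, leave it there: same size, grey head, no button, no ball. Origin at its lower tip.
- block: Bystander: dark steel bench block 75 x 75 x 22 mm. Origin under its centre.
- marker_blue: Bystander: blue marker about 125 mm long, lying along its x, 13 mm thick.
- pouch: Bystander: orange case 90 x 55 x 18 mm. Origin under its centre.
- ringbox: Bystander: red ring box 50 x 50 x 34 mm. Origin under its centre.
- file: Bystander: file with wooden handle, 200 mm long, lying along its x.
- tin: Bystander: round aluminium tin, 56 mm diameter, 30 mm high. Origin under its centre.
- doming: Bystander: brass doming cube, 40 mm, with a round dark hollow on top. Origin under its centre.
There are look-alikes about, which are no part of the job. What is shaped like the pin but orange or pink is not meant.

How it is judged:
On the way, in this order (a step that is already met when the one before it is completed fails the run):
1. the bench pin is pushed fully in (within 1 mm of its stop), the ball-lock pin not yet in the bracket (value of joint tongue above 0.049 m and horizontal distance between pin and mount above 0.03 m), for 0.1 s.
2. with its button held in, the ball-lock pin is down through the holes until the ball is clear below the lower plate (value of joint button above 0.0035 m and z of pin in the frame of mount below 0.019 m and horizontal distance between pin and mount below 0.012 m), for 0.1 s.
At the end, for the whole second after the job is handed in: The bench pin is in to within 1.5 mm of its stop; the ball-lock pin stands in the bracket within 0.08 rad of upright and 12 mm of the mount's centre, its tip 16.5 to 20.8 mm above the bench (locked height 19 to 20 mm), its button out to within 0.8 mm, and it is let go (value of joint tongue above 0.0485 m and value of joint button below 0.0008 m and z of pin in the frame of mount between 0.0165 and 0.0208 m and angle between pin's own z axis and vertical below 0.08 rad and horizontal distance between pin and mount below 0.012 m); the robot touches nothing.
It fails at once if the ball-lock pin and the mount press on each other with more than 45 N (contact force between pin and mount above 45 N).
It fails at once if the robot presses on the mount or bench pin with more than 45 N (contact force between any of the arm, the fingers and mount above 45 N).
It fails at once if the plain pin is moved more than 20 mm (distance of dowel from where it was at the start of the episode above 0.02 m).
It fails at once if another thing on the bench is moved more than 30 mm (distance of any of block, marker_blue, pouch, ringbox, file, tin, doming from where it was at the start of the episode above 0.03 m).
It also fails if it takes over 72 s, if anything falls off the work surface, if the arm or the gripper's body presses on something with over 40 N, if the wrist force passes 120 N, or if a joint passes its speed limit or range.

## Robot

A 6-joint arm with a two-finger parallel gripper is mounted at the origin on the work surface. World frame = base frame: x ahead of the robot, y to its left, z up, the work surface at z = 0. Lengths are in m, angles in rad, forces in N, time in s.
With the tool pointing down it reaches from about 0.225 to 0.875 m from the base axis. Payload 3.4 kg.
Tool frame: the origin (TCP) lies midway between the tips of the shut fingers; the grasp point (between the pads) lies 19 mm behind it (manip.grasp_offset is the distance from the TCP to the grasp point, in m); x points along the fingers, y is the direction in which the jaws open and shut, and the axes are right-handed (so a half turn about x gives the same grasp; the last joint's range is limited). The gripper opens to 85 mm and grips with 20 to 120 N. Pads are 22 mm wide; open, the fingers measure 114 mm over their backs; the gripper's body (76 mm by 85 mm) begins 54 mm behind the grasp point. The pads swing forward as they close: fully open they stand 13 mm farther back than shut.
Start: joints at [1.221, 0.276, 1.505, -0, 1.361, -0.121], TCP at [0.13, 0.56, 0.231] pointing down, gripper open.
Joint ranges: [-2.89, 2.89], [-0.75, 2.08], [0.22, 2.7], [-1.18, 4.32], [0.11, 2.71], [-2.7, 2.7]. Speed limits (rad/s): [2.57, 2.57, 3.14, 3.14, 3.14, 3.14].

## Interface

Orientations are given as a unit quaternion [w, x, y, z].
In Python, from rig import manip gives the robot as it stands.
- The arm moves only by the shell command python3 -m creep 'ROWS' [OPENING] [FORCE]. ROWS is a JSON object of lists of equal length, an entry for each row: "delta_pos": the shift along the tool's x, y, z in cm, a list of three; "dr": the turn, a rotation vector about the tool's x, y, z in rad, a list of three. In form: {"delta_pos": [[dx, dy, dz], ...], "dr": [[rx, ry, rz], ...]}. A call has 1 to 10 rows; each row is the pose to reach, as a shift and turn from the pose commanded when the call began, along the tool's axes at that moment; what a row does not reach only later rows make up. A row lasts 1/10 s, in which the tool goes at most 50 mm and 8.59 degrees, less where a joint would pass 70% of its speed; a pose out of reach is approached as far as the arm can. A call with a gripper value outside its range is refused whole. OPENING is the opening, from -1 (shut) to 1 (fully open), set as the call begins (- or left out, the last holds). The fingers move at their own pace and stop on an object; FORCE is the grip in N (left out, the last holds). Time passes only in rows, so rows that repeat a pose let the fingers close. It gives the time, the measured TCP pose, the force and the opening at its end, in the units of the state.
- manip.get_state(): the state, without advancing time (a new reading comes with each control period).
- manip.get_image(name): name is "side" or "top"; returns a dict with "pixels" (384x512x3 uint8, blue, green, red), "depth" (384x512 float32, m along the optical axis (not along the pixel's ray), 0 where there is no reading), "intrinsics" (3x3 intrinsics, pixels), "rvec" (rotation vector, rad) and "tvec" (3), from world to camera coordinates, as OpenCV has them. Camera axes: x right, y down, z forward; pixel columns grow to the right and rows downward; lengths in m; the calibration is good to about 2 mm. A picture is of the moment at which its call begins.
- manip.sign_off(): hands the job in, once; it reports no verdict.
The state is a dict: "clock": time; "qpos": joint angles; "qd": joint speeds; "effort": joint torques, N m; "position": TCP position; "ee_rot": TCP orientation; "contact_force": force on the tool from outside, world axes, zero at the start; "moment": the same for the moment, N m; "width": finger opening in m.
Only numpy, scipy, OpenCV 4.12 (cv2) and the standard library are available. Lean on these libraries where they do the work, as an engineer would, in place of code of your own. Each camera call takes 0.05 s, during which the arm holds its last target. There are 200 camera calls.

## Working session

There is one attempt and no reset: what is moved stays moved. The work goes in short steps, Python scripts to look and compute and a shell command to move; the robot and the scene stay as the last step left them, time stands still between calls to the robot, and variables do not carry over. Pictures are saved under pics/ and viewed, about 8 in all and at most 12, crops included, and the job is handed in when it is done.

```bash
ls; mkdir -p pics
python3 - <<'E'
from rig import manip
import cv2,numpy as np,pickle
for n in("side","top"):
    im=manip.get_image(n); pickle.dump(im,open(f"pics/{n}0.pkl","wb")); cv2.imwrite(f"pics/{n}0.png",im["pixels"])
    R=cv2.Rodrigues(im["rvec"])[0]; print(n,im["intrinsics"].tolist(),(-R.T@np.ravel(im["tvec"])).round(3),R.round(2).tolist())
print(manip.get_state(),manip.grasp_offset)
E
```

```text
pics
side [[347.4336601716587, 0.0, 261.38915049191405], [0.0, 347.4336601716587, 194.65750793785193], [0.0, 0.0, 1.0]] [0.486 0.769 0.851] [[-1.0, -0.06, -0.01], [-0.04, 0.72, -0.69], [0.05, -0.69, -0.72]]
top [[355.04493848686644, 0.0, 261.20630573877526], [0.0, 355.04493848686644, 192.33342511327373], [0.0, 0.0, 1.0]] [0.452 0.002 0.985] [[0.01, -1.0, -0.02], [-1.0, -0.0, -0.1], [0.1, 0.02, -1.0]]
{'clock': 0.1, 'qpos': array([ 1.22099556e+00,  2.76571978e-01,  1.50600336e+00,  2.54888205e-05,
        1.36067993e+00, -1.21002754e-01]), 'qd': array([-0.00116006,  0.00021497, -0.00338495,  0.00035786, -0.00088169,
        0.00062624]), 'effort': array([ 2.39612244e-03, -4.17693794e+01, -2.46406639e+01, -2.13760181e-04,
        5.81693865e-03,  1.32226816e-05]), 'position': array([0.13025431, 0.5595838 , 0.23050452]), 'ee_rot': array([ 0.7023387 ,  0.08014828,  0.70263004, -0.08128739]), 'contact_force': array([-0.86711337, -0.21156254, -1.12415685]), 'moment': array([ 0.00491638,  0.01137528, -0.02347448]), 'width': 0.08535289384751495} 0.0187
```

View pics/top0.png

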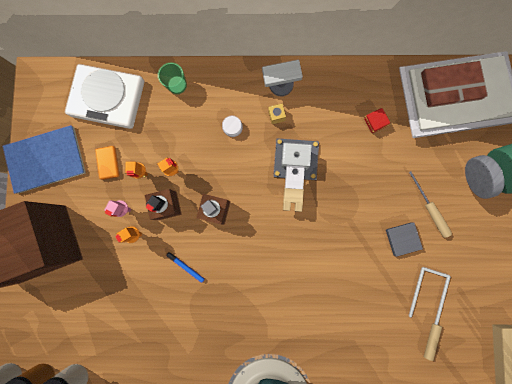

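View pics/side0.png

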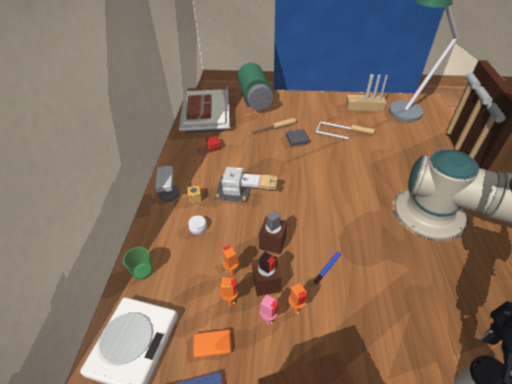

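Top view: the bracket is at (297,155), with its wooden pin at (293,200) pointing down toward the robot. Things that could be taken for the pin are the black head with a red mark (157,203), the grey dowel (210,208), the orange ones (133,168), (168,166), (128,235) and the pink one (117,208). I choose the black one at (157,203), which is (267,263) in the side view, and check it in a close crop.

Run:
```python
import cv2,pickle,numpy as np
t=pickle.load(open("pics/top0.pkl","rb"))["pixels"];s=pickle.load(open("pics/side0.pkl","rb"))["pixels"]
z=lambda a,x,y,w,h,k:cv2.resize(a[y:y+h,x:x+w],None,fx=k,fy=k,interpolation=cv2.INTER_CUBIC)
a=z(t,140,180,50,50,8)[:, :]; b=z(t,265,130,50,50,8)  # each 400x400 hmm
b=cv2.resize(t[130:220,262:330],(400,529),interpolation=cv2.INTER_CUBIC)
a=cv2.resize(t[180:228,140:200],(400,320),interpolation=cv2.INTER_CUBIC)
c=cv2.resize(s[245:295,235:295],(250,208),interpolation=cv2.INTER_CUBIC)
C=np.zeros((529,800,3),np.uint8);C[:320,:400]=a;C[321:529,:250]=c;C[:,400:]=b
cv2.imwrite("pics/crop1.png",C)
```

```text
(no output)
```

View pics/crop1.png

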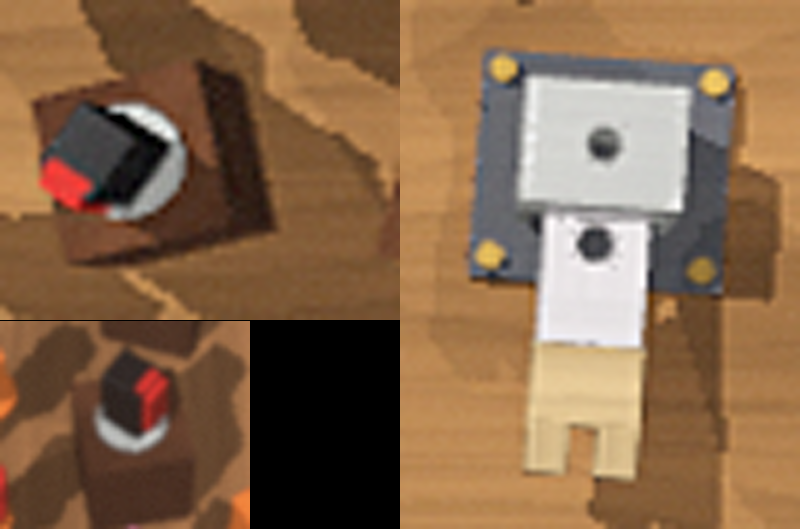

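The crop confirms it: a black head on a white flange, with the red button toward the lower left. The bracket hole is at crop (604,144), the tongue hole at (595,243), and the prong ends are near (525..635,475). Next I measure these.

```bash
cat > h.py <<'E'
import cv2,numpy as np,pickle
def cam(im):
    return im["intrinsics"],cv2.Rodrigues(np.array(im["rvec"]))[0],np.ravel(im["tvec"])
def atz(im,u,v,z):
    K,R,t=cam(im); d=R.T@np.linalg.inv(K)@np.array([u,v,1.]); c=-R.T@t
    return c+d*(z-c[2])/d[2]
def cloud(im):
    K,R,t=cam(im); d=im["depth"]; v,u=np.mgrid[:d.shape[0],:d.shape[1]]
    p=np.stack([(u-K[0,2])/K[0,0]*d,(v-K[1,2])/K[1,1]*d,d],-1)
    return (p-t)@R
def proj(im,p): return cv2.projectPoints(np.array(p,float),np.array(im["rvec"],float),np.array(im["tvec"],float),im["intrinsics"],None)[0].reshape(-1,2)
E
python3 - <<'E'
from h import *
for n in("top","side"):
    im=pickle.load(open(f"pics/{n}0.pkl","rb")); P=cloud(im)
    boxes=dict(top=dict(pin=(140,180,50,50),dow=(195,190,40,40),br=(262,130,68,90)),side=dict(pin=(240,245,50,50),dow=(255,205,40,50),br=(210,160,75,45)))[n]
    for k,(x,y,w,h) in boxes.items():
        p=P[y:y+h,x:x+w].reshape(-1,3);c=im["pixels"][y:y+h,x:x+w].reshape(-1,3).astype(int)
        for nm,lo,hi in ([("top",.062,.074),("bp",.052,.0615),("tongue",.044,.0515),("foot",.004,.013)] if k=="br" else [("head",.119,.135),("stand",.069,.0765),("flange",.0768,.084)]):
            m=(p[:,2]>lo)&(p[:,2]<hi)
            if m.sum()>3:
                q=p[m];r=cv2.minAreaRect(q[:,:2].astype(np.float32)*1000);print(n,k,nm,m.sum(),q.mean(0).round(4),np.round(r[0],1),np.round(r[1],1),round(r[2],1))
    if n=="top":
        f=lambda u,v:(262+(u-400)/5.882-.4,130+v/5.878-.4)
        g=lambda u,v:(140+u/6.667-.4,180+v/6.667-.4)
        for nm,pts,z in [("foot",[(485,50),(735,68),(722,295),(470,278)],.008),("btop",[(524,76),(691,88),(684,214),(519,200)],.068),("hole",[(604,144)],.068),("thole",[(595,243)],.055),("wood",[(525,473),(635,478),(530,343),(645,347)],.058)]:
            q=np.array([atz(im,*f(*a),z)[:2] for a in pts]);print(nm,q.round(4).tolist(),q.mean(0).round(4))
        q=np.array([atz(im,*g(*a),.127)[:2] for a in [(88,102),(140,135),(42,165)]]);print("head",q.round(4).tolist())
E
```

```text
top pin head 153 [0.5085 0.2852 0.1256] [508.  286.7] [26.9 35. ] 58.7
top pin stand 380 [0.5097 0.2795 0.0733] [510.1 285.4] [66.2 67.1] 14.1
top pin flange 57 [0.509  0.2745 0.079 ] [513.5 283. ] [54.  41.7] 41.6
top dow head 137 [0.4987 0.149  0.1259] [498.5 149.2] [29.7 26. ] 39.5
top dow stand 421 [0.4981 0.1478 0.0736] [498.9 149.3] [66.2 65.5] 76.4
top dow flange 61 [0.4987 0.1403 0.0783] [503.2 145.2] [58.2 52.1] 76.4
top br top 557 [ 0.642  -0.07    0.0672] [586.9 -66. ] [ 72.  167.5] 85.6
top br bp 754 [ 0.5542 -0.0637  0.0561] [574.7 -63.5] [ 68.4 159.1] 85.9
top br tongue 28 [ 0.5779 -0.0631  0.0482] [557.3 -58.4] [ 70. 121.] 81.6
top br foot 834 [ 0.6414 -0.0734  0.0075] [598.  -66.4] [159.6 238.3] 86.4
foot [[0.7005, -0.0174], [0.6919, -0.1361], [0.5831, -0.129], [0.5908, -0.0106]] [ 0.6416 -0.0733]
btop [[0.6734, -0.0337], [0.6681, -0.108], [0.6112, -0.1045], [0.6173, -0.0315]] [ 0.6425 -0.0694]
hole [[0.6426, -0.0693]] [ 0.6426 -0.0693]
thole [[0.6002, -0.0661]] [ 0.6002 -0.0661]
wood [[0.4965, -0.0346], [0.4946, -0.0832], [0.5545, -0.0368], [0.5529, -0.0879]] [ 0.5246 -0.0606]
head [[0.5286, 0.2853], [0.5166, 0.2658], [0.5054, 0.3014]]
side pin head 147 [0.5091 0.2895 0.127 ] [507.9 287.8] [27.5 34.3] 54.0
side pin stand 260 [0.5111 0.2968 0.0747] [510.4 285.9] [66.3 67. ] 14.3
side pin flange 115 [0.5105 0.2958 0.0786] [509.8 288.1] [65.1 59.7] 13.9
side dow head 122 [0.5011 0.1729 0.1268] [507.8 206.3] [146.8  35. ] 80.2
side dow stand 198 [0.4984 0.1608 0.0746] [498.8 150.6] [67.8 66.3] 77.5
side dow flange 116 [0.4973 0.1598 0.079 ] [498.7 151.8] [66.  65.5] 73.9
side br top 287 [ 0.6399 -0.0665  0.0686] [590.1 -65. ] [ 76.9 162.2] 84.7
side br bp 410 [ 0.5624 -0.0588  0.0575] [583.6 -62.8] [179.   61.7] 0.2
side br tongue 99 [ 0.5807 -0.0442  0.0479] [581.5 -58.6] [ 70.3 171.9] 82.2
side br foot 478 [ 0.6321 -0.0649  0.008 ] [ 603.6 -109.6] [274.9 223.6] 2.9
```

```bash
cat >> h.py <<'E'
from scipy.spatial.transform import Rotation as Ro
def plan(pos,yaw):
    """shift (cm) and turn (rad), tool axes, to TCP pos, tool down, tool y along +-yaw (deg)"""
    from rig import manip
    s=manip.get_state(); w,x,y,z=s["ee_rot"]; R=Ro.from_quat([x,y,z,w]).as_matrix()
    print("now",s["clock"],s["position"].round(4),"toolY yaw",np.degrees(np.arctan2(R[1,1],R[0,1])).round(2),"tilt",R[:,0].round(4),"q6",s["qpos"][5].round(3),"F",s["contact_force"].round(1),"w",round(s["width"],4))
    for k in (0,180):
        a=np.radians(yaw+k); X=np.array([0,0,-1.]); Y=np.array([np.cos(a),np.sin(a),0]); T=np.stack([X,Y,np.cross(X,Y)],1)
        print(k,"shift cm",(R.T@(np.array(pos)-s["position"])*100).round(2),"dr",Ro.from_matrix(R.T@T).as_rotvec().round(4))
E
python3 - <<'E'
from h import *
m=np.array([.6418,-.0733]);a=np.radians(-4);ex=np.array([np.cos(a),np.sin(a)]);ey=np.array([-ex[1],ex[0]])
h=m+.0041*ey;p=h-.185*ex;print(h,p)
plan([*p,.23],86)
plan([*p,.047],86)
plan([.5101,.2858,.2],146.5)
E
```

```text
[ 0.642086   -0.06920999] [ 0.45753665 -0.05630504]
now 0.1 [0.1303 0.5596 0.2305] toolY yaw 76.89 tilt [-6.0e-04 -1.6e-03 -1.0e+00] q6 -0.121 F [-0.9 -0.2 -1.1] w 0.0854
0 shift cm [  0.13 -52.56  45.84] dr [-0.159  -0.0004  0.0016]
180 shift cm [  0.13 -52.56  45.84] dr [2.9826e+00 2.4000e-03 5.0000e-04]
now 0.1 [0.1303 0.5596 0.2305] toolY yaw 76.89 tilt [-6.0e-04 -1.6e-03 -1.0e+00] q6 -0.121 F [-0.9 -0.2 -1.1] w 0.0854
0 shift cm [ 18.43 -52.53  45.85] dr [-0.159  -0.0004  0.0016]
180 shift cm [ 18.43 -52.53  45.85] dr [2.9826e+00 2.4000e-03 5.0000e-04]
now 0.1 [0.1303 0.5596 0.2305] toolY yaw 76.89 tilt [-6.0e-04 -1.6e-03 -1.0e+00] q6 -0.121 F [-0.9 -0.2 -1.1] w 0.0854
0 shift cm [  3.07 -18.04  43.21] dr [-1.2149e+00 -1.2000e-03  1.3000e-03]
180 shift cm [  3.07 -18.04  43.21] dr [1.9267e+00 1.4000e-03 1.3000e-03]
```

```bash
python3 -m creep '{"delta_pos":[[0,-2.6,2.3],[0,-5.3,4.6],[0,-7.9,6.9],[0,-10.5,9.2],[0,-13.1,11.5],[0,-15.8,13.8],[0,-18.4,16],[0,-21,18.3],[0,-23.7,20.6],[0.1,-26.3,22.9]],"dr":[[0,0,0],[0,0,0],[0,0,0],[0,0,0],[0,0,0],[0,0,0],[0,0,0],[0,0,0],[0,0,0],[0,0,0]]}' -1 30
python3 -m creep '{"delta_pos":[[0,-2.6,2.3],[0,-5.3,4.6],[0,-7.9,6.9],[0,-10.5,9.2],[0,-13.1,11.5],[0,-15.8,13.8],[0,-18.4,16],[0,-21.5,18.8],[0,-24.5,21.3],[0,-26.3,22.9]],"dr":[[0,0,0],[0,0,0],[-0.05,0,0],[-0.08,0,0],[-0.11,0,0],[-0.16,0,0],[-0.16,0,0],[-0.16,0,0],[-0.16,0,0],[-0.16,0,0]]}'
python3 - <<'E'
from h import *
plan([.4575,-.0563,.047],86)
E
```

```text
clock: 1.1
position: [0.294, 0.2505, 0.2302]
ee_rot: [0.702, 0.081, 0.703, -0.081]
contact_force: [0.3, -0.5, 0.5]
width: -0.0002
clock: 2.1
position: [0.4581, -0.0587, 0.2299]
ee_rot: [0.707, 0.025, 0.707, -0.025]
contact_force: [0.1, 0.9, 1.1]
width: -0.0001
now 2.1 [ 0.4581 -0.0587  0.2299] toolY yaw 85.95 tilt [-1.e-04 -6.e-04 -1.e+00] q6 -1.778 F [0.1 0.9 1.1] w -0.0001
0 shift cm [18.29  0.25 -0.08] dr [-0.0009 -0.      0.0006]
180 shift cm [18.29  0.25 -0.08] dr [3.1406e+00 1.0000e-03 1.0000e-04]
```

```bash
python3 -m creep '{"delta_pos":[[3,0.2,0],[6,0.2,0],[9,0.2,0],[12,0.2,0],[15,0.2,0],[17,0.2,0],[18.3,0.2,0],[18.3,0.2,0.6],[18.3,0.2,1.2],[18.3,0.2,1.6]],"dr":[[0,0,0],[0,0,0],[0,0,0],[0,0,0],[0,0,0],[0,0,0],[0,0,0],[0,0,0],[0,0,0],[0,0,0]]}'
python3 -m creep '{"delta_pos":[[0,0,0.15],[0,0,0.3],[0,0,0.45],[0,0,0.6],[0,0,0.75],[0,0,0.9],[0,0,1.05],[0,0,1.2],[0,0,1.35],[0,0,1.5]],"dr":[[0,0,0],[0,0,0],[0,0,0],[0,0,0],[0,0,0],[0,0,0],[0,0,0],[0,0,0],[0,0,0],[0,0,0]]}'
python3 -c "
from h import *
plan([.4575,-.0563,.047],86)"
```

```text
clock: 3.1
position: [0.4752, -0.0556, 0.0482]
ee_rot: [0.708, 0.024, 0.706, -0.024]
contact_force: [1.0, -0.7, 0.8]
width: -0.0001
clock: 4.1
position: [0.4867, -0.0561, 0.0471]
ee_rot: [0.705, 0.024, 0.708, -0.024]
contact_force: [-5.0, -0.2, 3.3]
width: -0.0001
now 4.1 [ 0.4867 -0.0561  0.0471] toolY yaw 86.08 tilt [-3.4e-03  4.0e-04 -1.0e+00] q6 -1.758 F [-5.  -0.2  3.3] w -0.0001
0 shift cm [ 0.02 -0.22 -2.91] dr [ 0.0014 -0.0034 -0.0002]
180 shift cm [ 0.02 -0.22 -2.91] dr [-3.1402e+00  3.0000e-04 -5.4000e-03]
```

```bash
python3 -m creep '{"delta_pos":[[0,0,0.15],[0,0,0.3],[0,0,0.45],[0,0,0.6],[0,0,0.75],[0,0,0.9],[0,0,1.05],[0,0,1.2],[0,0,1.35],[0,0,1.5]],"dr":[[0,0,0],[0,0,0],[0,0,0],[0,0,0],[0,0,0],[0,0,0],[0,0,0],[0,0,0],[0,0,0],[0,0,0]]}'
python3 -m creep '{"delta_pos":[[0,0,0.15],[0,0,0.3],[0,0,0.45],[0,0,0.6],[0,0,0.75],[0,0,0.9],[0,0,1.05],[0,0,1.2],[0,0,1.35],[0,0,1.5]],"dr":[[0,0,0],[0,0,0],[0,0,0],[0,0,0],[0,0,0],[0,0,0],[0,0,0],[0,0,0],[0,0,0],[0,0,0]]}'
python3 -m creep '{"delta_pos":[[0,0,0.1],[0,0,0.2],[0,0,0.3],[0,0,0.4],[0,0,0.4]],"dr":[[0,0,0],[0,0,0],[0,0,0],[0,0,0],[0,0,0]]}'
```

```text
clock: 5.1
position: [0.5033, -0.0573, 0.0472]
ee_rot: [0.707, 0.024, 0.707, -0.024]
contact_force: [-3.4, -0.6, 0.4]
width: -0.0002
clock: 6.1
position: [0.5183, -0.0583, 0.0473]
ee_rot: [0.707, 0.024, 0.707, -0.024]
contact_force: [-4.8, -0.1, 0.7]
width: -0.0001
clock: 6.6
position: [0.5225, -0.0586, 0.0473]
ee_rot: [0.707, 0.024, 0.707, -0.024]
contact_force: [-3.8, -1.6, -1.0]
width: -0.0
```

```bash
python3 -m creep '{"delta_pos":[[0,0,0.05],[0,0,0.1],[0,0,0.15],[0,0,0.2],[0,0,0.2]],"dr":[[0,0,0],[0,0,0],[0,0,0],[0,0,0],[0,0,0]]}'
python3 -m creep '{"delta_pos":[[0,0,0.05],[0,0,0.1],[0,0,0.1]],"dr":[[0,0,0],[0,0,0],[0,0,0]]}'
python3 -m creep '{"delta_pos":[[0,0,0.05],[0,0,0.1],[0,0,0.1]],"dr":[[0,0,0],[0,0,0],[0,0,0]]}'
```

```text
clock: 7.1
position: [0.5243, -0.0588, 0.0473]
ee_rot: [0.707, 0.024, 0.707, -0.024]
contact_force: [-3.8, -1.9, 0.1]
width: 0.0
clock: 7.4
position: [0.5253, -0.0588, 0.0473]
ee_rot: [0.707, 0.024, 0.707, -0.024]
contact_force: [-4.5, -2.0, -1.1]
width: -0.0
clock: 7.7
position: [0.5263, -0.0589, 0.0473]
ee_rot: [0.707, 0.024, 0.707, -0.024]
contact_force: [-4.3, -1.4, -0.6]
width: 0.0003
```

```bash
for i in 1; do python3 -m creep '{"delta_pos":[[0,0,0.05],[0,0,0.1],[0,0,0.1]],"dr":[[0,0,0],[0,0,0],[0,0,0]]}' | grep -E 'pos|force'
python3 -m creep '{"delta_pos":[[0,0,0.05],[0,0,0.1],[0,0,0.1]],"dr":[[0,0,0],[0,0,0],[0,0,0]]}'| grep -E 'pos|force'; done
python3 -m creep '{"delta_pos":[[0,0,0.05],[0,0,0.05]],"dr":[[0,0,0],[0,0,0]]}'| grep -E 'pos|force'
```

```text
position: [0.5273, -0.059, 0.0473]
contact_force: [-3.2, -1.9, 0.1]
position: [0.5278, -0.059, 0.0473]
contact_force: [-5.7, -1.2, -0.6]
position: [0.5278, -0.059, 0.0472]
contact_force: [-5.8, -1.0, 2.5]
```

```bash
python3 -m creep '{"delta_pos":[[0,0,0.05],[0,0,0.1],[0,0,0.1]],"dr":[[0,0,0],[0,0,0],[0,0,0]]}' | grep -E 'pos|force'
python3 - <<'E'
from h import *
from rig import manip
im=manip.get_image("top"); pickle.dump(im,open("pics/top1.pkl","wb"))
im2=manip.get_image("side"); pickle.dump(im2,open("pics/side1.pkl","wb"))
cv2.imwrite("pics/c2.png",np.hstack([cv2.resize(im["pixels"][130:220,262:330],(400,529),interpolation=cv2.INTER_CUBIC),cv2.resize(im2["pixels"][150:210,210:255],(397,529),interpolation=cv2.INTER_CUBIC)]))
plan([.46,-.0563,.24],86)
E
```

```text
position: [0.5279, -0.059, 0.0472]
contact_force: [-7.1, -1.3, 1.8]
now 8.9 [ 0.5279 -0.0589  0.0471] toolY yaw 86.08 tilt [-3.6e-03  4.0e-04 -1.0e+00] q6 -1.744 F [-7.6 -2.2  2.8] w 0.0002
0 shift cm [-19.26  -0.2   -6.86] dr [ 0.0014 -0.0036 -0.0001]
180 shift cm [-19.26  -0.2   -6.86] dr [-3.1402e+00  2.0000e-04 -5.6000e-03]
```

View pics/c2.png

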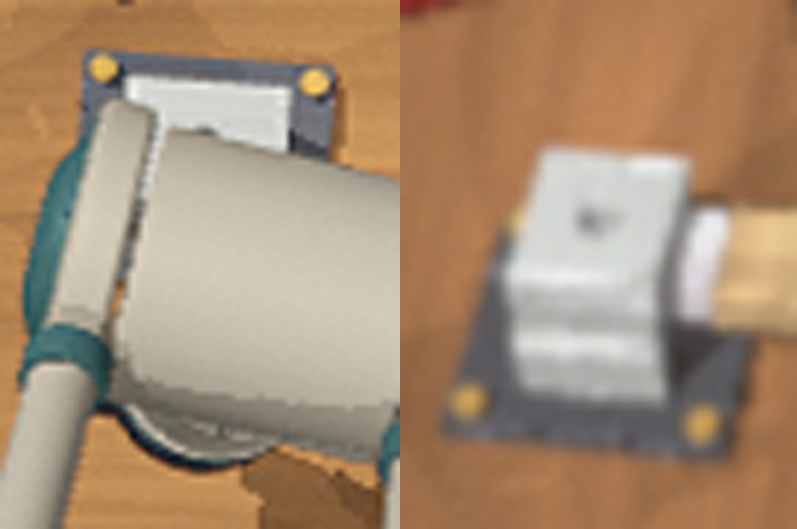

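```bash
python3 -m creep '{"delta_pos":[[0,0,0.1],[0,0,0.2],[0,0,0.3],[0,0,0.3]],"dr":[[0,0,0],[0,0,0],[0,0,0],[0,0,0]]}' | grep -E 'pos|force'
python3 - <<'E'
from h import *
im=pickle.load(open("pics/side1.pkl","rb"))
f=lambda u,v:(210+(u-400)/8.82-.4,150+v/8.82-.4)
print("hole",atz(im,*f(598,222),.068))
q=np.array([atz(im,*f(*a),.068)[:2] for a in [(540,150),(690,158),(662,285),(510,268)]]);print(q,q.mean(0))
E
```

```text
position: [0.5281, -0.0589, 0.047]
contact_force: [-12.1, -2.3, 6.1]
hole [ 0.64318748 -0.06927143  0.068     ]
[[ 0.67048885 -0.10860107]
 [ 0.61228053 -0.10712641]
 [ 0.61548671 -0.03665574]
 [ 0.67271322 -0.04258402]] [ 0.64274233 -0.07374181]
```

```bash
python3 -m creep '{"delta_pos":[[0,0,-0.8],[0,0,-2.5],[-2,0,-4.5],[-6,0,-4.5],[-10,0,-4.5],[-14,0,-4.5],[-17,0,-4.5],[-19,0,-4.5],[-19,3,-4.5],[-19,6,-4.5]],"dr":[[0,0,0],[0,0,0],[0,0,0],[0,0,0],[0.14,0,0],[0.28,0,0],[0.42,0,0],[0.56,0,0],[0.7,0,0],[0.84,0,0]]}' 0.6
python3 - <<'E'
from h import *
plan([.5101,.2858,.24],-33.5)
im=pickle.load(open("pics/top0.pkl","rb"));P=cloud(im)
for u,v in [(133,168),(168,166),(128,235),(117,208),(160,163)]: 
    p=P[v-8:v+9,u-8:u+9].reshape(-1,3);print(u,v,p[p[:,2].argmax()].round(3))
E
```

```text
clock: 10.3
position: [0.495, 0.0041, 0.2394]
ee_rot: [0.637, 0.314, 0.631, -0.311]
contact_force: [0.3, 0.3, 0.5]
width: 0.0681
now 10.3 [0.495  0.0041 0.2394] toolY yaw 37.47 tilt [ 8.8e-03  5.0e-04 -1.0e+00] q6 -0.788 F [0.3 0.3 0.5] w 0.0681
0 shift cm [ -0.03  18.34 -21.44] dr [ 1.2386e+00 -2.0000e-04 -9.4000e-03]
180 shift cm [ -0.03  18.34 -21.44] dr [-1.9029e+00  1.0300e-02 -3.0000e-04]
133 168 [0.452 0.002 0.985]
168 166 [0.452 0.002 0.985]
128 235 [0.452 0.002 0.985]
117 208 [0.497 0.385 0.114]
160 163 [0.452 0.002 0.985]
```

```bash
python3 -m creep '{"delta_pos":[[0,2,-2.4],[0,4.1,-4.8],[0,6.1,-7.1],[0,8.2,-9.5],[0,10.2,-11.9],[0,12.2,-14.3],[0,14.3,-16.7],[0,16.3,-19],[0,18.3,-21.4],[0,18.3,-21.4]],"dr":[[0.14,0,0],[0.28,0,0],[0.42,0,0],[0.56,0,0],[0.7,0,0],[0.84,0,0],[0.98,0,0],[1.12,0,0],[1.24,0,0],[1.24,0,0]]}'
python3 -c "
from h import *
plan([.5101,.2858,.085],-33.5)"
```

```text
clock: 11.3
position: [0.5064, 0.29, 0.238]
ee_rot: [0.336, 0.624, 0.338, -0.619]
contact_force: [-0.0, 0.7, 1.0]
width: 0.0681
now 11.3 [0.5064 0.29   0.238 ] toolY yaw -32.99 tilt [ 0.0048  0.0059 -1.    ] q6 0.974 F [-0.   0.7  1. ] w 0.0681
0 shift cm [15.3   0.53  0.27] dr [ 0.0089 -0.0076 -0.0008]
180 shift cm [15.3   0.53  0.27] dr [-3.1327e+00  1.3000e-03 -1.1800e-02]
```

```bash
python3 -m creep '{"delta_pos":[[2,0.5,0.3],[4,0.5,0.3],[6,0.5,0.3],[8,0.5,0.3],[9,0.5,0.3],[9,0.5,0.3]],"dr":[[0.01,-0.007,0],[0.01,-0.007,0],[0.01,-0.007,0],[0.01,-0.007,0],[0.01,-0.007,0],[0.01,-0.007,0]]}'
python3 -c "
from h import *
plan([.5101,.2858,.085],-33.5)"
```

```text
clock: 11.9
position: [0.5072, 0.2795, 0.1464]
ee_rot: [-0.335, -0.621, -0.333, 0.626]
contact_force: [-1.0, -0.1, 1.2]
width: 0.068
now 11.9 [0.5072 0.2795 0.1464] toolY yaw -33.68 tilt [-0.0047 -0.0057 -1.    ] q6 0.975 F [-1.  -0.1  1.2] w 0.068
0 shift cm [ 6.13 -0.1  -0.73] dr [-0.0032  0.0073  0.0008]
180 shift cm [ 6.13 -0.1  -0.73] dr [ 3.1384e+00  1.2000e-03 -1.1500e-02]
```

```bash
python3 -m creep '{"delta_pos":[[0,0,0],[0,0,0],[0,0,0]],"dr":[[0,0,0],[0,0,0],[0,0,0]]}'
python3 -c "
from h import *
plan([.5101,.2858,.085],-33.5)"
```

```text
clock: 12.2
position: [0.508, 0.28, 0.1485]
ee_rot: [-0.335, -0.622, -0.332, 0.625]
contact_force: [0.7, 0.7, -0.2]
width: 0.0683
now 12.2 [0.508  0.28   0.1485] toolY yaw -33.69 tilt [-0.0015 -0.0047 -1.    ] q6 0.976 F [ 0.7  0.7 -0.2] w 0.0683
0 shift cm [ 6.34 -0.16 -0.63] dr [-0.0033  0.0048 -0.0013]
180 shift cm [ 6.34 -0.16 -0.63] dr [ 3.1383e+00 -2.1000e-03 -7.5000e-03]
```

```bash
python3 -m creep '{"delta_pos":[[0,-0.15,-0.65],[1,-0.15,-0.65],[2.5,-0.15,-0.65],[3.5,-0.15,-0.65],[3.5,-0.15,-0.65],[3.5,-0.15,-0.65],[3.5,-0.15,-0.65]],"dr":[[-0.003,0.005,0],[-0.003,0.005,0],[-0.003,0.005,0],[-0.003,0.005,0],[-0.003,0.005,0],[-0.003,0.005,0],[-0.003,0.005,0]]}'
python3 - <<'E'
from h import *
plan([.5101,.2858,.085],-33.5)
from rig import manip
im=manip.get_image("top");im2=manip.get_image("side"); pickle.dump((im,im2),open("pics/g1.pkl","wb"))
cv2.imwrite("pics/c3.png",np.hstack([cv2.resize(im["pixels"][175:235,125:195],(400,343),interpolation=cv2.INTER_CUBIC),cv2.resize(im2["pixels"][230:290,230:300],(400,343),interpolation=cv2.INTER_CUBIC)]))
E
```

```text
clock: 12.9
position: [0.5099, 0.2859, 0.1127]
ee_rot: [-0.335, -0.623, -0.334, 0.623]
contact_force: [0.2, -0.5, 0.5]
width: 0.0684
now 12.9 [0.5099 0.2859 0.1127] toolY yaw -33.51 tilt [-1.0e-04 -1.2e-03 -1.0e+00] q6 0.978 F [ 0.2 -0.5  0.5] w 0.0684
0 shift cm [ 2.77  0.02 -0.  ] dr [-0.0002  0.001  -0.0006]
180 shift cm [ 2.77  0.02 -0.  ] dr [ 3.1414e+00 -9.0000e-04 -1.6000e-03]
```

View pics/c3.png

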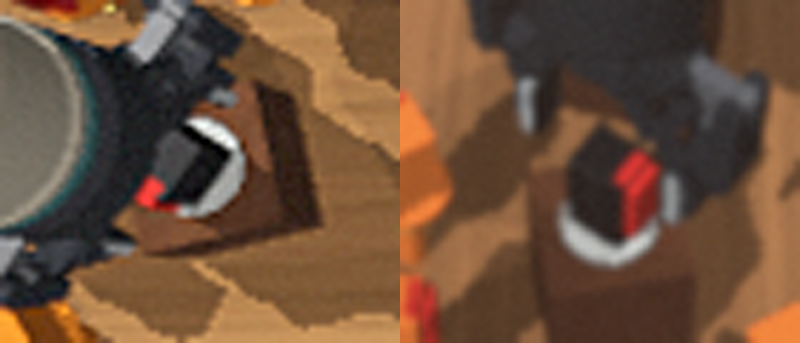

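The side crop shows the pads at (525,95) and (672,195) straddling the head along the button direction. I descend and grip.

```bash
python3 -m creep '{"delta_pos":[[0.7,0,0],[1.4,0,0],[2.1,0,0],[2.75,0,0],[2.75,0,0]],"dr":[[0,0,0],[0,0,0],[0,0,0],[0,0,0],[0,0,0]]}'
python3 -m creep '{"delta_pos":[[0,0,0],[0,0,0],[0,0,0],[0,0,0],[0,0,0],[0,0,0],[0,0,0],[0,0,0]],"dr":[[0,0,0],[0,0,0],[0,0,0],[0,0,0],[0,0,0],[0,0,0],[0,0,0],[0,0,0]]}' -1 40
python3 -c "
from h import *
plan([.5101,.2858,.24],-33.5)"
```

```text
clock: 13.5
position: [0.5085, 0.2853, 0.0833]
ee_rot: [-0.335, -0.621, -0.334, 0.625]
contact_force: [0.2, 0.2, 0.3]
width: 0.0683
clock: 14.3
position: [0.5097, 0.2858, 0.0855]
ee_rot: [-0.335, -0.623, -0.334, 0.623]
contact_force: [-0.5, -0.3, 4.7]
width: 0.0294
now 14.3 [0.5097 0.2858 0.0855] toolY yaw -33.52 tilt [-1.0e-04 -1.1e-03 -1.0e+00] q6 0.978 F [-0.5 -0.3  4.7] w 0.0294
0 shift cm [-15.45   0.04  -0.  ] dr [-0.0003  0.001  -0.0005]
180 shift cm [-15.45   0.04  -0.  ] dr [ 3.1413e+00 -8.0000e-04 -1.6000e-03]
```

```bash
python3 -m creep '{"delta_pos":[[-0.5,0,0],[-1.5,0,0],[-3,0,0],[-4.5,0,0],[-6,0,0],[-7.5,0,0],[-9.5,0,0],[-11.5,0,0],[-13.5,0,0],[-15,0,0]],"dr":[[0,0,0],[0,0,0],[0,0,0],[0,0,0],[0,0,0],[0,0,0],[0,0,0],[0,0,0],[0,0,0],[0,0,0]]}'
python3 -c "
from h import *
plan([.6424,-.0693,.22],-33.5)"
```

```text
clock: 15.3
position: [0.5095, 0.2858, 0.2367]
ee_rot: [-0.335, -0.623, -0.334, 0.623]
contact_force: [0.2, -0.4, -2.3]
width: 0.0297
now 15.3 [0.5095 0.2858 0.2367] toolY yaw -33.51 tilt [-2.0e-04 -1.5e-03 -1.0e+00] q6 0.978 F [ 0.2 -0.4 -2.3] w 0.0297
0 shift cm [ 1.72 30.69 22.26] dr [-0.0002  0.0014 -0.0007]
180 shift cm [ 1.72 30.69 22.26] dr [ 3.1414e+00 -1.1000e-03 -2.2000e-03]
```

```bash
python3 -m creep '{"delta_pos":[[0,1.5,1.1],[0,4,2.9],[0,7,5.1],[0,10,7.3],[0,13,9.4],[0,16,11.6],[0,19,13.8],[0,22,16],[0,25,18.1],[0,27.5,20]],"dr":[[0,0,0],[0,0,0],[0,0,0],[0,0,0],[0,0,0],[0,0,0],[0,0,0],[0,0,0],[0,0,0],[0,0,0]]}'
python3 -m creep '{"delta_pos":[[0.5,2,1.4],[1.5,3,2.1],[2.5,3.2,2.3],[2.5,3.2,2.3],[2.5,3.2,2.3],[2.5,3.2,2.3]],"dr":[[0,0,0],[0,0,0],[0,0,0],[0,0,0],[0,0,0],[0,0,0]]}'
python3 - <<'E'
from h import *
plan([.6424,-.0693,.165],-33.5)
from rig import manip
im=manip.get_image("top");im2=manip.get_image("side"); pickle.dump((im,im2),open("pics/g2.pkl","wb"))
cv2.imwrite("pics/c4.png",np.hstack([cv2.resize(im["pixels"][120:190,250:340],(400,311),interpolation=cv2.INTER_CUBIC),cv2.resize(im2["pixels"][120:200,200:270],(400,457),interpolation=cv2.INTER_CUBIC)[:311*0+457][:457]][:0] or [cv2.resize(im["pixels"][115:195,260:330],(400,457),interpolation=cv2.INTER_CUBIC),cv2.resize(im2["pixels"][125:205,200:270],(400,457),interpolation=cv2.INTER_CUBIC)]))
E
```

```text
clock: 16.3
position: [0.6285, -0.0347, 0.2356]
ee_rot: [-0.335, -0.622, -0.334, 0.624]
contact_force: [0.8, 0.1, -0.7]
width: 0.0294
clock: 16.9
position: [0.6422, -0.0683, 0.2106]
ee_rot: [-0.335, -0.622, -0.335, 0.623]
contact_force: [0.4, -0.1, -0.6]
width: 0.0291
now 16.9 [ 0.6422 -0.0683  0.2106] toolY yaw -33.44 tilt [-8.0e-04 -1.3e-03 -1.0e+00] q6 0.371 F [ 0.4 -0.1 -0.6] w 0.0291
0 shift cm [4.56 0.08 0.07] dr [ 0.0011  0.0015 -0.0001]
180 shift cm [4.56 0.08 0.07] dr [-3.1405e+00  1.0000e-04  2.3000e-03]
```

View pics/c4.png

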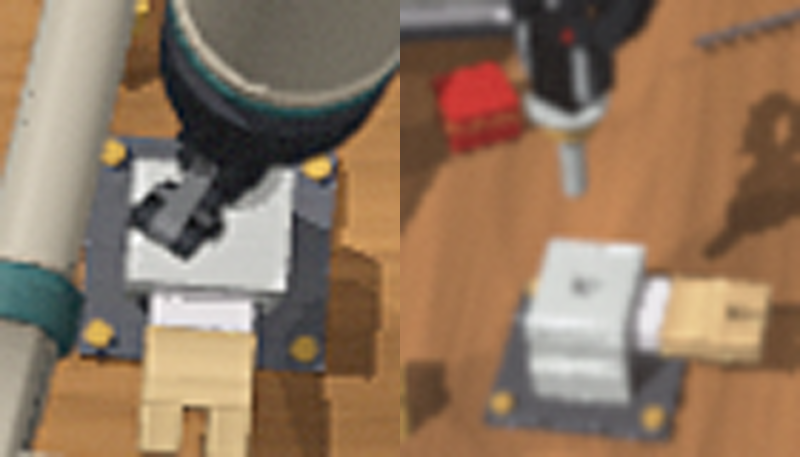

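Run:
```python
from h import *
t,s=pickle.load(open("pics/g2.pkl","rb"))
f=lambda u,v:(200+(u-400)/5.714-.4,125+v/5.714-.4)
print("tip",atz(s,*f(573,190),.140),"hole",atz(s,*f(586,285),.068))
pr=proj(s,[[.6422,-.0683,.140],[.6422,-.0683,.165],[.6422,-.0612,.140],[.6424,-.0693,.068]]); print(((pr+.4-[200,125])*5.714+[400,0]).round(1))
g=lambda u,v:(260+u/5.714-.4,115+v/5.714-.4)
print([atz(t,*g(*a),.058)[:2].round(4) for a in [(140,450),(250,456)]])
```

```text
tip [ 0.64522996 -0.07016014  0.14      ] hole [ 0.64302089 -0.07070941  0.068     ]
[[578.  192.4]
 [574.7 157.1]
 [576.4 200.7]
 [586.8 286.7]]
[array([ 0.5403, -0.0378]), array([ 0.5377, -0.0881])]
```

```bash
python3 -m creep '{"delta_pos":[[1,0.1,0.1],[2,0.1,0.1],[3.5,0.1,0.1],[5,0.1,0.1],[6,0.1,0.1],[6,0.1,0.1],[6,0.1,0.1],[6,0.1,0.1],[6,0.1,0.1]],"dr":[[0,0.001,0],[0,0.001,0],[0,0.001,0],[0,0.001,0],[0,0.001,0],[0,0.001,0],[0,0.001,0],[0,0.001,0],[0,0.001,0]]}'
python3 - <<'E'
from h import *
plan([.6424,-.0693,.140],-33.5)
from rig import manip
im=manip.get_image("top");im2=manip.get_image("side"); pickle.dump((im,im2),open("pics/g3.pkl","wb"))
x,y,w,h=212,145,45,40
a=cv2.resize(im2["pixels"][y:y+h,x:x+w],(675,600),interpolation=cv2.INTER_CUBIC)
cv2.imwrite("pics/c5.png",a)
p=manip.get_state()["position"]
for d in (0,.002): print(((proj(im2,[p+[d,0,-.0705],p+[d,0,-.0455],[.6424,-.0693,.068]])-[x,y]+.5)*15).round(1))
E
```

```text
clock: 17.9
position: [0.6431, -0.0712, 0.1511]
ee_rot: [0.335, 0.623, 0.334, -0.623]
contact_force: [-1.1, 0.6, -2.0]
width: 0.0295
now 17.9 [ 0.6431 -0.0712  0.1511] toolY yaw -33.52 tilt [ 0.0011 -0.0011 -1.    ] q6 0.368 F [-1.1  0.6 -2. ] w 0.0295
0 shift cm [ 1.11 -0.17 -0.12] dr [-0.0004  0.0003 -0.0016]
180 shift cm [ 1.11 -0.17 -0.12] dr [ 3.1412e+00 -2.4000e-03 -4.0000e-04]
[[306.4 406.8]
 [298.4 321. ]
 [311.8 454.1]]
[[297.3 406.5]
 [289.2 320.7]
 [311.8 454.1]]
```

View pics/c5.png

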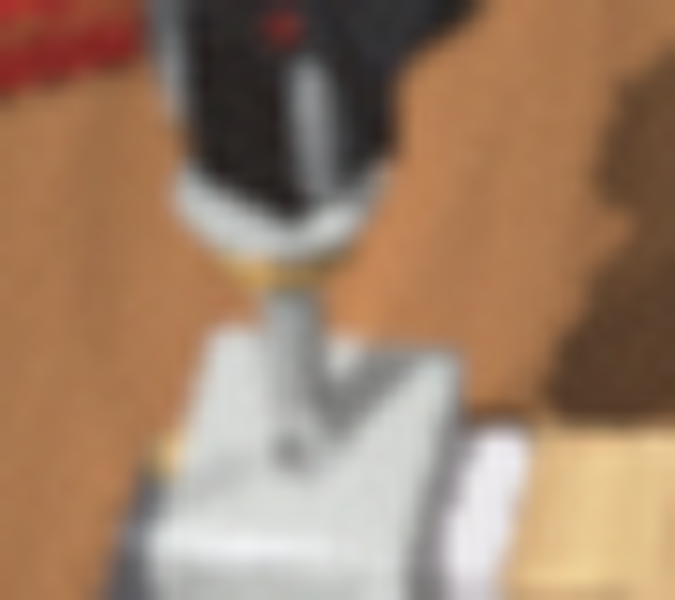

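Run:
```python
from h import *
def face(im,x,y,w,h,n):
    P=cloud(im)[y:y+h,x:x+w]; 
    m=(P[...,2]>.0655)&(P[...,2]<.0715)&(P[...,0]>.6)&(P[...,0]<.69)&(P[...,1]>-.125)&(P[...,1]<-.02)
    q=P[m];r=cv2.minAreaRect(q[:,:2].astype(np.float32)*1000);a=np.radians(-4);R=np.array([[np.cos(a),np.sin(a)],[-np.sin(a),np.cos(a)]])
    l=q[:,:2]@R.T; lo,hi=np.percentile(l,1,axis=0),np.percentile(l,99,axis=0); print(n,m.sum(),q.mean(0).round(4),np.round(r[0],1),np.round(r[1],1),round(r[2],1),"box centre",(R.T@((lo+hi)/2)).round(4),(hi-lo).round(4))
face(pickle.load(open("pics/top0.pkl","rb")),262,130,68,90,"top0")
for f in("side0","side1"): face(pickle.load(open(f"pics/{f}.pkl","rb")),205,150,60,60,f)
# holes: grey level patch side0
s=pickle.load(open("pics/side0.pkl","rb"));t=pickle.load(open("pics/top0.pkl","rb"))
for n,im in(("side",s),("top",t)):
    c=proj(im,[[.6424,-.0693,.068]])[0];u,v=np.round(c).astype(int);print(n,c.round(2));print(cv2.cvtColor(im["pixels"],6)[v-5:v+6,u-6:u+7])
t3,s3=pickle.load(open("pics/g3.pkl","rb"));P=cloud(s3)[145:185,205:260].reshape(-1,3)
for lo,hi in((.082,.09),(.09,.1),(.1,.11),(.11,.12)):
    m=(P[:,2]>lo)&(P[:,2]<hi)&(abs(P[:,0]-.643)<.02)&(abs(P[:,1]+.07)<.02);q=P[m];print(lo,m.sum(),q.mean(0).round(4),q[:,0].min().round(4),q[:,0].max().round(4),q[:,1].max().round(4))
```

```text
top0 473 [ 0.6427 -0.0698  0.0676] [642.3 -70.2] [71.9 56.3] 85.7 box centre [ 0.6426 -0.0702] [0.055  0.0702]
side0 232 [ 0.6425 -0.0685  0.069 ] [642.6 -69.9] [76.9 56.7] 84.7 box centre [ 0.6428 -0.0698] [0.0556 0.0736]
side1 239 [ 0.6428 -0.0685  0.0691] [642.7 -69.2] [75.5 56.3] 86.0 box centre [ 0.6428 -0.0696] [0.0556 0.0723]
side [232.29 174.77]
[[204 208 207 206 205 205 208 207 205 205 206 208 206]
 [206 207 208 207 204 205 208 207 207 205 203 203 203]
 [208 207 208 202 195 201 205 205 205 206 206 205 203]
 [208 208 207 202 186 181 191 195 198 203 205 203 204]
 [207 208 208 197 164 147 162 175 182 193 203 206 205]
 [208 208 208 195 160 137 146 162 184 199 203 205 203]
 [208 208 207 201 183 167 159 173 198 208 206 205 204]
 [209 207 207 207 203 199 193 197 208 208 206 206 204]
 [207 209 209 210 210 208 208 209 210 208 208 208 203]
 [213 209 209 210 210 211 209 211 209 208 207 207 202]
 [223 222 225 222 220 219 218 216 211 211 210 206 197]]
top [296.3  154.19]
[[209 207 207 208 208 209 208 210 210 211 210 210 210]
 [209 210 210 212 213 212 210 211 213 210 206 208 208]
 [212 212 214 215 209 183 173 179 207 206 198 208 209]
 [215 215 215 213 174 118 101 104 144 198 215 211 209]
 [212 212 216 203 113 102 120 122 124 171 214 212 211]
 [210 211 215 191  93  71  80  95 103 159 214 213 210]
 [212 212 215 205 101  43  52  60  82 152 204 213 210]
 [213 213 216 213 162  78  70  74 125 198 216 209 207]
 [211 211 214 209 190 183 158 155 185 220 213 212 211]
 [210 211 211 212 214 220 214 199 216 211 210 208 209]
 [209 211 211 210 212 211 213 213 210 209 208 207 208]]
0.082 6 [ 0.6432 -0.0654  0.0869] 0.6389 0.6483 -0.0624
0.09 9 [ 0.6422 -0.0661  0.095 ] 0.638 0.6477 -0.0644
0.1 10 [ 0.6414 -0.0667  0.1051] 0.6374 0.6468 -0.0633
0.11 10 [ 0.6441 -0.0668  0.1139] 0.6377 0.6502 -0.0639
```

```bash
python3 -c "
from h import *
plan([.6429,-.0696,.1425],-33.5)"
python3 -m creep '{"delta_pos":[[0.3,-0.1,-0.13],[0.6,-0.1,-0.13],[0.8,-0.1,-0.13],[0.8,-0.1,-0.13],[0.8,-0.1,-0.13]],"dr":[[0,0,-0.001],[0,0,-0.001],[0,0,-0.001],[0,0,-0.001],[0,0,-0.001]]}'
python3 -c "
from h import *
plan([.6429,-.0696,.1425],-33.5)"
```

```text
now 18.0 [ 0.643  -0.0711  0.1509] toolY yaw -33.52 tilt [ 8.0e-04 -1.1e-03 -1.0e+00] q6 0.368 F [-0.4  0.1 -0.9] w 0.0295
0 shift cm [ 0.84 -0.09 -0.12] dr [-0.0003  0.0005 -0.0012]
180 shift cm [ 0.84 -0.09 -0.12] dr [ 3.1413e+00 -1.9000e-03 -7.0000e-04]
clock: 18.5
position: [0.6424, -0.0694, 0.142]
ee_rot: [-0.334, -0.622, -0.335, 0.623]
contact_force: [0.5, -0.4, -2.0]
width: 0.0294
now 18.5 [ 0.6424 -0.0694  0.142 ] toolY yaw -33.52 tilt [-1.7e-03 -2.0e-04 -1.0e+00] q6 0.37 F [ 0.5 -0.4 -2. ] w 0.0294
0 shift cm [-0.05  0.05 -0.01] dr [-0.0003  0.0011  0.0013]
180 shift cm [-0.05  0.05 -0.01] dr [ 3.1412e+00  2.0000e-03 -1.7000e-03]
```

```bash
python3 -m creep '{"delta_pos":[[0.1,0.04,0],[0.2,0.04,0],[0.3,0.04,0],[0.4,0.04,0],[0.5,0.04,0],[0.5,0.04,0]],"dr":[[0,0.001,0.001],[0,0.001,0.001],[0,0.001,0.001],[0,0.001,0.001],[0,0.001,0.001],[0,0.001,0.001]]}'
python3 -m creep '{"delta_pos":[[0.1,0,0],[0.2,0,0],[0.3,0,0],[0.3,0,0]],"dr":[[0,0,0],[0,0,0],[0,0,0],[0,0,0]]}'
```

```text
clock: 19.1
position: [0.6427, -0.0696, 0.137]
ee_rot: [-0.334, -0.623, -0.335, 0.623]
contact_force: [-0.2, -0.2, -1.7]
width: 0.0295
clock: 19.5
position: [0.6427, -0.0696, 0.134]
ee_rot: [-0.334, -0.623, -0.335, 0.623]
contact_force: [-0.0, -0.4, -1.8]
width: 0.0294
```

```bash
python3 -m creep '{"delta_pos":[[0.15,0,0],[0.3,0,0],[0.45,0,0],[0.6,0,0],[0.75,0,0],[0.9,0,0],[1.05,0,0],[1.05,0,0]],"dr":[[0,0,0],[0,0,0],[0,0,0],[0,0,0],[0,0,0],[0,0,0],[0,0,0],[0,0,0]]}'
python3 -m creep '{"delta_pos":[[0.15,0,0],[0.3,0,0],[0.45,0,0],[0.6,0,0],[0.75,0,0],[0.9,0,0],[0.9,0,0]],"dr":[[0,0,0],[0,0,0],[0,0,0],[0,0,0],[0,0,0],[0,0,0],[0,0,0]]}'
python3 -m creep '{"delta_pos":[[0.1,0,0],[0.2,0,0],[0.3,0,0],[0.4,0,0],[0.4,0,0]],"dr":[[0,0,0],[0,0,0],[0,0,0],[0,0,0],[0,0,0]]}'
```

```text
clock: 20.3
position: [0.6426, -0.0696, 0.1234]
ee_rot: [-0.334, -0.623, -0.335, 0.623]
contact_force: [-0.0, 0.2, -1.6]
width: 0.0294
clock: 21.0
position: [0.6426, -0.0696, 0.1144]
ee_rot: [-0.334, -0.623, -0.335, 0.623]
contact_force: [-0.2, 0.2, -1.4]
width: 0.0294
clock: 21.5
position: [0.6427, -0.0696, 0.1105]
ee_rot: [-0.334, -0.623, -0.335, 0.623]
contact_force: [-0.2, 0.7, -2.6]
width: 0.0296
```

```bash
python3 -m creep '{"delta_pos":[[0.15,0,0],[0.3,0,0],[0.45,0,0],[0.6,0,0],[0.75,0,0],[0.9,0,0],[0.9,0,0]],"dr":[[0,0,0],[0,0,0],[0,0,0],[0,0,0],[0,0,0],[0,0,0],[0,0,0]]}'
python3 -m creep '{"delta_pos":[[0.1,0,0],[0.2,0,0],[0.3,0,0],[0.4,0,0],[0.5,0,0],[0.6,0,0],[0.6,0,0]],"dr":[[0,0,0],[0,0,0],[0,0,0],[0,0,0],[0,0,0],[0,0,0],[0,0,0]]}'
python3 -m creep '{"delta_pos":[[0.05,0,0],[0.1,0,0],[0.15,0,0],[0.2,0,0],[0.2,0,0]],"dr":[[0,0,0],[0,0,0],[0,0,0],[0,0,0],[0,0,0]]}'
```

```text
clock: 22.2
position: [0.6426, -0.0696, 0.1014]
ee_rot: [-0.334, -0.623, -0.335, 0.623]
contact_force: [-0.0, 0.8, -3.2]
width: 0.0292
clock: 22.9
position: [0.6427, -0.0696, 0.0955]
ee_rot: [-0.334, -0.623, -0.335, 0.623]
contact_force: [0.1, -0.5, -1.5]
width: 0.0296
clock: 23.4
position: [0.6427, -0.0696, 0.0936]
ee_rot: [-0.335, -0.623, -0.335, 0.623]
contact_force: [-0.1, -0.1, -1.1]
width: 0.0296
```

```bash
python3 -m creep '{"delta_pos":[[0.05,0,0],[0.1,0,0],[0.1,0,0]],"dr":[[0,0,0],[0,0,0],[0,0,0]]}'|grep -E 'pos|force'
python3 -m creep '{"delta_pos":[[0.05,0,0],[0.1,0,0],[0.1,0,0]],"dr":[[0,0,0],[0,0,0],[0,0,0]]}'|grep -E 'pos|force'
python3 -m creep '{"delta_pos":[[0.05,0,0],[0.1,0,0],[0.15,0,0],[0.2,0,0],[0.2,0,0]],"dr":[[0,0,0],[0,0,0],[0,0,0],[0,0,0],[0,0,0]]}'|grep -E 'pos|force'
```

```text
position: [0.6428, -0.0696, 0.0933]
contact_force: [-0.6, 0.4, 2.3]
position: [0.6428, -0.0696, 0.0919]
contact_force: [-1.1, 0.3, 3.3]
position: [0.6429, -0.0696, 0.0899]
contact_force: [-1.4, 1.8, 5.4]
```

```bash
python3 -m creep '{"delta_pos":[[0.05,0,0],[0.1,0,0],[0.15,0,0],[0.2,0,0],[0.2,0,0],[0.2,0,0]],"dr":[[0,0,0],[0,0,0],[0,0,0],[0,0,0],[0,0,0],[0,0,0]]}'|grep -E 'pos|force|wid'
python3 - <<'E'
from h import *
from rig import manip
F=[]
im=manip.get_image("side");F.append(manip.get_state()["contact_force"]);im2=manip.get_image("top");F.append(manip.get_state()["contact_force"]);print(np.round(F,1))
cv2.imwrite("pics/c6.png",np.hstack([cv2.resize(im["pixels"][140:200,205:260],(550,600),interpolation=cv2.INTER_CUBIC)]))
plan([.6429,-.0696,.088],-33.5)
E
```

```text
position: [0.6429, -0.0696, 0.0882]
contact_force: [-2.3, 0.5, 7.1]
width: 0.0297
[[-1.6  0.3  6.9]
 [-1.8  1.   6.3]]
now 25.2 [ 0.6429 -0.0697  0.0882] toolY yaw -33.52 tilt [ 5.e-04 -0.e+00 -1.e+00] q6 0.369 F [-1.8  1.   6.3] w 0.0299
0 shift cm [ 0.02 -0.   -0.01] dr [-0.0003 -0.0003 -0.0004]
180 shift cm [ 0.02 -0.   -0.01] dr [ 3.1413e+00 -6.0000e-04  4.0000e-04]
```

View pics/c6.png

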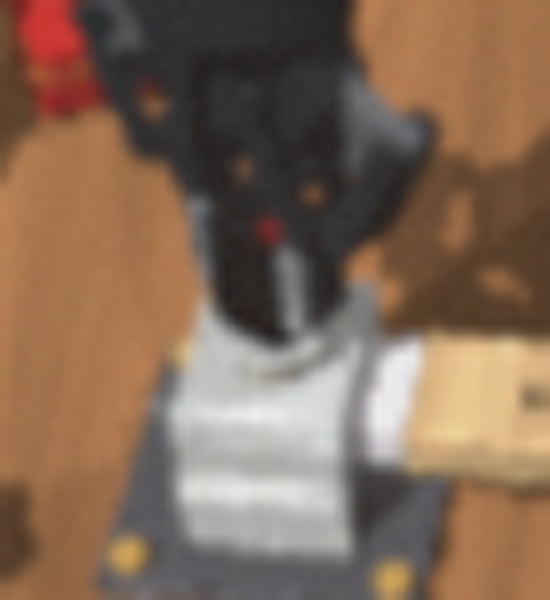

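```bash
python3 -m creep '{"delta_pos":[[0.04,0,0],[0.04,0,0],[0.04,0,0]],"dr":[[0,0,0],[0,0,0],[0,0,0]]}'|grep -E 'pos|force|wid'
python3 -m creep '{"delta_pos":[[0,0,0],[0,0,0],[0,0,0],[0,0,0],[0,0,0]],"dr":[[0,0,0],[0,0,0],[0,0,0],[0,0,0],[0,0,0]]}' 0.5
python3 - <<'E'
from h import *
from rig import manip
im=manip.get_image("side")
P=cloud(im)[130:185,200:265].reshape(-1,3)
m=(abs(P[:,0]-.6428)<.018)&(abs(P[:,1]+.0696)<.018)&(P[:,2]>.1)&(P[:,2]<.15);print(np.sort(P[m][:,2])[-15:].round(4))
cv2.imwrite("pics/c7.png",cv2.resize(im["pixels"][135:195,205:260],(550,600),interpolation=cv2.INTER_CUBIC))
E
```

```text
position: [0.6429, -0.0697, 0.0879]
contact_force: [-1.5, 0.5, 6.6]
width: 0.0296
clock: 26.0
position: [0.6429, -0.0697, 0.087]
ee_rot: [-0.335, -0.623, -0.335, 0.623]
contact_force: [-0.1, 0.1, 0.5]
width: 0.0639
[0.1331 0.1334 0.1335 0.1335 0.1336 0.1336 0.1336 0.134  0.134  0.134
 0.1341 0.1342 0.1343 0.1356 0.1357]
```

View pics/c7.png

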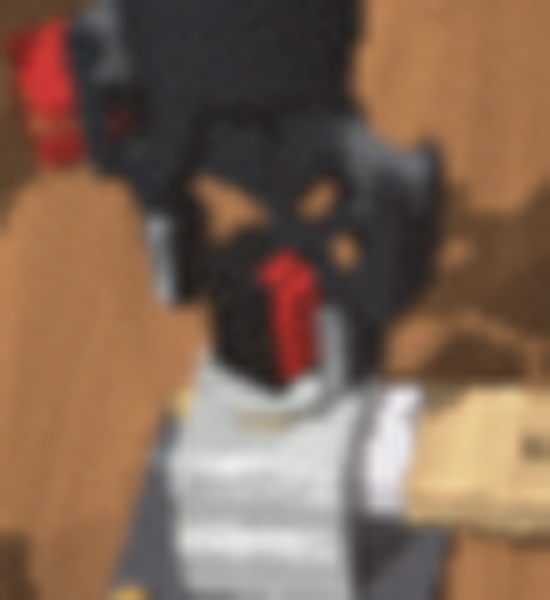

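```bash
python3 -m creep '{"delta_pos":[[-0.5,0,0],[-1.5,0,0],[-3,0,0],[-5,0,0],[-7,0,0],[-9,0,0],[-11,0,0],[-13,0,0],[-14,-6,-4],[-14,-10,-8]],"dr":[[0,0,0],[0,0,0],[0,0,0],[0,0,0],[0,0,0],[0,0,0],[0,0,0],[0,0,0],[0,0,0],[0,0,0]]}'
python3 -m creep '{"delta_pos":[[0,-5,-4],[0,-9,-6],[0,-12,-9],[0,-12,-9],[0,-12,-9]],"dr":[[0,0,0],[0,0,0],[0,0,0],[0,0,0],[0,0,0]]}'
python3 - <<'E'
from h import *
from rig import manip
im=manip.get_image("side");im2=manip.get_image("top")
for n,i in(("side",im),("top",im2)):
    P=cloud(i).reshape(-1,3)
    m=(abs(P[:,0]-.6428)<.03)&(abs(P[:,1]+.0696)<.03)&(P[:,2]>.12)&(P[:,2]<.15);q=P[m];r=cv2.minAreaRect(q[:,:2].astype(np.float32)*1000);print(n,m.sum(),q.mean(0).round(4),np.median(q[:,2]),np.round(r[0],1),np.round(r[1],1),r[2])
cv2.imwrite("pics/c8.png",np.hstack([cv2.resize(im["pixels"][135:195,205:250],(400,533),interpolation=cv2.INTER_CUBIC),cv2.resize(im2["pixels"][130:220,262:330],(400,533),interpolation=cv2.INTER_CUBIC)]))
plan([.64,-.07,.2],-33.5)
E
```

```text
clock: 27.05
position: [0.6113, 0.024, 0.2286]
ee_rot: [0.334, 0.625, 0.333, -0.622]
contact_force: [0.4, -0.3, 0.3]
width: 0.064
clock: 27.55
position: [0.5604, 0.1668, 0.2273]
ee_rot: [0.336, 0.623, 0.335, -0.622]
contact_force: [0.4, -0.8, 0.2]
width: 0.0637
side 5 [ 0.6349 -0.0568  0.1306] 0.13106919575910025 [637.5 -57.3] [19.   7.6] 7.764791011810303
top 151 [ 0.6411 -0.0686  0.1298] 0.13035212057524506 [641.6 -68.8] [25.7 35.9] 56.79909133911133
now 27.65 [0.5611 0.1649 0.2268] toolY yaw -33.53 tilt [ 1.3e-03 -6.0e-04 -1.0e+00] q6 0.753 F [0.2 0.8 0. ] w 0.0641
0 shift cm [ 2.7  19.55 15.22] dr [-0.0006 -0.0002 -0.0014]
180 shift cm [ 2.7  19.55 15.22] dr [ 3.141e+00 -2.100e-03  4.000e-04]
```

View pics/c8.png

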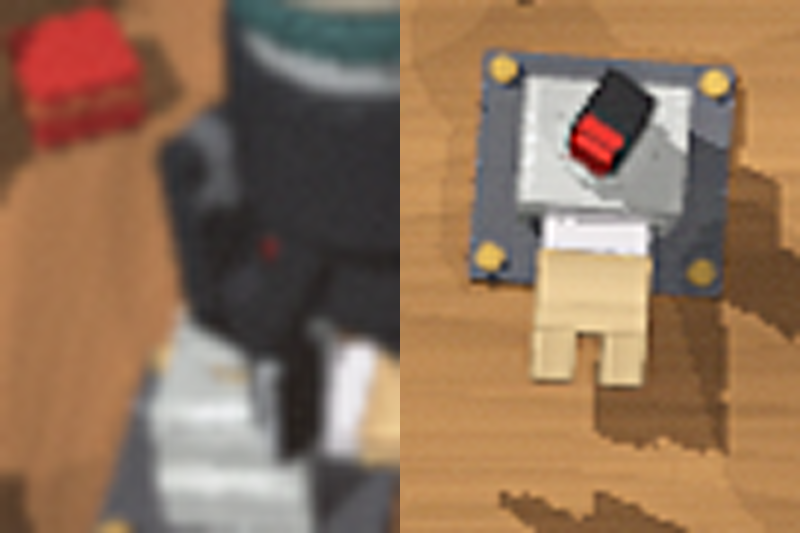

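```bash
python3 -c "
from h import *
im=pickle.load(open('pics/top0.pkl','rb'))
f=lambda u,v:(262+(u-400)/5.882-.4,130+v/5.922-.4)
print(atz(im,*f(532,378),.058),atz(im,*f(643,384),.058))
from rig import manip
print(manip.sign_off())"
```

```text
[ 0.54009445 -0.03768389  0.058     ] [ 0.53763961 -0.08696549  0.058     ]
the job is handed in; nothing more can be done
None
```

The job is done and handed in at about 28 s: the bench pin is fully in, and the ball-lock pin stands in the bracket with its button out. No verdict was given, so this rests on my own checks.

**What I did**
- I pushed the bench pin in with the shut fingers until it stopped, with about 12 N at the stop.
- I gripped the black-headed pin across its button, and the opening read 29.5 mm, so the button was in.
- I lowered the pin through the holes without resistance until the collar met the top face at a tip height of about 23 mm. I then pressed on to about 17.5 mm, with a wrist force of about 7 N, and let go.

**Last checks**
- **Bench pin:** its front end is at x of about 0.538 to 0.540 m; I expected 0.537 m at the stop.
- **Pin height:** from above, the head sits about 4.2 mm higher than in the stand, so the tip is near 19.2 mm, within the 19 to 20 mm locked height. An unlocked pin would have sprung back to about 23 mm.
- **Button:** the head measures 26 x 36 mm across, and 35 mm is the size with the button out.
- **Robot:** it is clear of everything; I saw no bystanders moved in the crops viewed, but did not measure them.

**What disagreed or was not checked**
- **Side camera:** the arm blocked its last view, so the final height and button rest on the top camera alone, and I did not measure the tilt directly.
- **Bracket corners:** one rough reading from the side view was about 4 mm off in y. The depth data from both cameras agreed on the hole to within 1 mm, so I used that.

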